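Index the fixture head to the red station and pin it

ROBOT

A 6-joint arm with a two-finger parallel gripper is mounted at the origin on a cart in front of the work surface, level with it; the furniture and walls round the work are solid. World frame = base frame: x ahead of the robot, y to its left, z up, the work surface at z = 0. Lengths are in m, angles in rad, forces in N, time in s.
With the tool pointing down it reaches from about 0.425 to 0.925 m from the base axis. Payload 12.5 kg.
Tool frame: the origin (TCP) lies between the finger pads; the fingertips stand 8 mm ahead of it and the grasp point (between the pads) lies 11 mm behind it (ctrl.finger_overhang is the distance from the TCP to the fingertips, in m); z points along the fingers, y is the line along which they close (so a half turn about z gives the same grasp; the last joint's range is limited). The gripper opens to 85 mm and grips with 20 to 120 N. Pads are 22 mm wide; open, the fingers measure 114 mm over their backs; the gripper's body (76 mm by 85 mm) begins 54 mm behind the grasp point. The pads swing forward as they close: fully open they stand 13 mm farther back than shut.
Start: joints at [1.244, 0.491, 1.559, -0, 1.092, -0.106], TCP at [0.137, 0.61, 0.207] pointing down, gripper open.
Joint ranges: [-3.1, 3.1], [-0.84, 2.19], [0.05, 2.79], [-1.13, 4.28], [0.06, 2.93], [-2.69, 2.69]. Speed limits (rad/s): [2.22, 2.22, 2.79, 3.14, 3.14, 3.14].

INTERFACE

Orientations are given as [roll, pitch, yaw] about the fixed x, y, z axes, in that order (R = Rz(yaw) Ry(pitch) Rx(roll)).
In Python, from plant import ctrl gives the robot as it stands. The module is installed in compiled form; this text tells all that it offers.
- The arm moves only by the tool carry_out, never from a script. Its argument "motion" is text: rows parted by semicolons, each of 7 numbers parted by spaces: the turn, a rotation vector about the tool's x, y, z normalised to -1 to 1, where 1 is 0.08 rad, then the shift along the tool's x, y, z normalised to -1 to 1, where 1 is 0.02 m, then the closure, from 0 (fully open) to 1 (shut). A call has exactly 10 rows; each row shifts and turns the commanded pose from where the row before left it, along the tool's axes as they then stand; what a row does not reach is not made up. A row lasts 1/10 s, in which the tool goes at most 50 mm and 8.59 degrees, less where a joint would pass 70% of its speed; a pose out of reach is approached as far as the arm can. A call with a number of a shift or a turn outside -1 to 1 is refused whole. A call with a gripper value outside its range is refused whole. The fingers move at their own pace and stop on an object; "squeeze" is the grip in N (left out, the last holds). Time passes only in rows, so rows that do not move let the fingers close, or fill a call up. It gives the time, the measured TCP pose, the force, the opening and the grip force at its end, in the units of the state.
- ctrl.sense(): the state, without advancing time (a new reading comes with each control period).
- ctrl.capture(name): name is "scene" or "top"; returns a dict with "image" (480x640x3 uint8, red, green, blue), "fovy" (degrees; the focal length in pixels is half the picture's height over the tangent of half this angle, whatever the lens; pixels are square), "cx", "cy" (the principal point, pixels), "world_from_camera" (4x4, takes a point from camera to world coordinates). Camera axes: x right, y up, looking along -z (the intrinsics and any distortion apply to the point x, -y, -z); pixel columns grow to the right and rows downward; lengths in m; the calibration is good to about 2 mm. A picture is of the moment at which its call begins. There is no depth.
- ctrl.finish_job(): hands the job in; it is judged then, once.
Trained networks look in a picture, given as the dict that the camera call returned (one of the last four; its "shot" number tells which), for a name from the list of things; names that differ only in an ending like _2 or _b are one class to them, and where a whole thing is asked for, a point or a joint stands for the part that bears it (a point fixed in the world has none). Each returns a list of dicts, best first, with "p" (0 to 1); they miss things now and then, are a little off and sometimes report something else, mostly with a low value. They report only what shows in the picture. A call takes as long as a camera call. They do not tell look-alikes from the thing itself.
- ctrl.silhouettes(thing, picture): "region" (480x640 bool, what is visible of it) and "bbox" ([centre column, centre row, width, height] in pixels, round what is visible of it).
The state is a dict: "time_s": time; "joint_pos": joint angles; "dq": joint speeds; "joint_torque": joint torques, N m; "tool_pos": TCP position; "ee_rot": TCP orientation; "ft_force": force on the tool from outside, world axes, zero at the start; "ft_torque": the same for the moment, N m; "width": finger opening in m; "gripper_force": force on a finger pad.
Only numpy, scipy, OpenCV 4.12 (cv2) and the standard library are available. Lean on these libraries where they do the work, as an engineer would, in place of code of your own. Each camera call takes 0.05 s, during which the arm holds its last target. There are 200 camera calls.

TASK

Set the index head for the next job: turn the wing grip of its dial until red fills the window in the cover, then take the brass-headed index pin from its stand and put it point down into the guide block. Bring the pin fully home in the red station: if it only rides on the plate inside, feel for the slot by turning the wing slowly a little to either side until the pin drops, and stop there. Be gentle: do not push the pin hard onto the plate, do not force the dial against a dropped pin, and leave the other things where they are.

Things in the scene. Friction and masses are not known exactly. Their poses are not given: they have to be found in the camera images.
- index_head: Index head, fixed to the bench: grey-green housing 150 (x) x 160 (y) mm on a flange 150 x 196 x 10 mm; the top of its plain grey metal cover is 42 mm above the bench. Origin: on the dial's vertical axis, at bench height. Its -x points from the axis to the window, its +y from the axis to the guide block, z up.
- window (a point): Middle of the black-framed window in the cover (opening 20 mm radially x 16 mm along the rim), 39 mm from the axis toward the head's -x, at the cover's top (z = 42 mm). The colour under it is the station that is set.
- guide (a point): Middle of the mouth of the guide bore: 12 mm bore, vertical, in a steel block 32 x 30 mm whose top stands 54 mm above the bench; 58 mm from the axis toward the head's +y. The bore opens onto the hidden plate.
- dial: A disc under the cover with six 60 degree colour sectors (counter-clockwise red, white, blue, black, green, yellow) and above the cover the black wing grip that turns it. Origin: on the axis at bench height, z up. With its axes parallel to the head's, red stands in the middle of the window. It turns either way without a stop nearby, drags with about 0.07 N m and stays where it is left.
- red_mark (a point): Middle of the red sector, on the dial, 39 mm from the axis toward the dial's -x. At the start it stands 0.65 to 1.45 rad counter-clockwise (from above) of the window. The plate is clamped to the dial only by hand: with red mid-window the red station's slot may stand up to 0.25 rad (15 mm) to either side of the guide bore; this cannot be seen, only felt with the pin.
- wing (a point): Middle of the wing grip, on the axis, 75 mm above the bench: where to grip it. The wing is a bar 16 mm thick (along the dial's x) and 52 mm long (along the dial's y), from 47 to 91 mm above the bench, on a flat round collar 32 mm wide whose top is 47.5 mm above the bench. With red mid-window the wing points at the guide block.
- index_pin: Index pin, about 90 g: steel shank 10 mm thick, 36 mm long, point slightly chamfered; above it a steel shoulder disc 25 mm wide, 4 mm thick; on that a knurled brass head 20 mm wide, 38 mm tall. Origin: middle of the shoulder's underside, z up through the head. Origin height: 68 mm riding on the plate in the guide, 54 mm fully home (shoulder on the guide block).
- pin_head (a point): Middle of the brass head, 27 mm above the pin's origin: where to grip it.
- pin_tip (a point): Point of the pin, 36 mm below the pin's origin.
- pin_stand: Pin stand, fixed: dark steel block 45 (x) x 80 (y) x 45 mm with two 12 mm upright holes 38 mm apart along its y; the pin stands in the one toward its +y, shoulder on the block's top, the other is empty. Origin: middle of the underside.
- hex_key: Bystander: dark hexagon key lying flat, 36 x 109 x 9 mm. Origin: middle of the underside.
- plate_face (a point): Point below the guide bore, 32 mm above the bench, on the upper face of the steel index plate hidden under the cover. The plate turns with the dial and has six slots, one per colour, 60 degrees apart at 58 mm radius, 11.5 mm wide (0.75 mm play each side of the pin), 12 mm deep and open below. A released pin drops by its own weight when a slot comes under it and then blocks the dial.
- oil_bottle: Bystander: small oil bottle, standing, cream with a red nozzle, 52 x 48 x 145 mm. Origin: middle of the underside.
- insert_box: Bystander: small flat box, black lid and yellow base, 54 x 62 x 17 mm. Origin: middle of the underside.
- steel_block: Bystander, fixed: tall ground steel block, 280 mm long (along the robot's x, from about x = 0.21 to 0.50 m), 100 mm wide and 236 mm tall, with a dial-indicator stand on top that reaches 400 mm above the bench. Origin: middle of the underside. Arm and gripper must pass above or around it on the way to the work.
Mind the look-alikes: they are no part of the job. Leave any purple look-alike of the index_pin alone.

How it is judged:
By the outcome, as a careful person would: the job done as asked, in the order asked, and still so for the second after the job is handed in, with the robot touching nothing.
It also fails if it takes over 72 s, if anything falls off the work surface, if the arm or the gripper's body presses on something with over 40 N, if the wrist force passes 120 N, or if a joint passes its speed limit or range.

## Working session

There is one attempt and no reset: what is moved stays moved. The work goes in short steps, Python scripts to look and compute and a tool call to move; the robot and the scene stay as the last step left them, time stands still between calls to the robot, and variables do not carry over. Pictures are saved under pics/ and viewed, at most 10 in all, crops included, and the job is handed in when it is done.

Besides the shell and the picture viewer there is one more tool, called after "Emit:" by a JSON object that holds its "name" and its "arguments", one argument or row to a line. carry_out: Moves the arm, as the interface text tells. Its arguments: {"type":"object","properties":{"motion":{"type":"string"},"squeeze":{"type":"number"}},"required":["motion"]}

```bash
mkdir -p pics; cat > h.py <<'E'
import numpy as np, cv2
from plant import ctrl
def K(p):
    f=240/np.tan(np.radians(p["fovy"])/2); return f
def proj(p,X):
    T=np.linalg.inv(p["world_from_camera"]); c=T[:3,:3]@np.array(X,float)+T[:3,3]
    f=K(p); return np.array([p["cx"]+f*c[0]/-c[2], p["cy"]-f*c[1]/-c[2]])
def ray(p,u,v,z):
    T=np.array(p["world_from_camera"]); f=K(p)
    d=T[:3,:3]@np.array([(u-p["cx"])/f,-(v-p["cy"])/f,-1]); o=T[:3,3]
    return o+d*(z-o[2])/d[2]
def save(p,n): cv2.imwrite("pics/"+n,cv2.cvtColor(p["image"],cv2.COLOR_RGB2BGR))
E
python3 - <<'E'
from h import *
np.set_printoptions(precision=4,suppress=True)
s=ctrl.sense()
for k in s: print(k,s[k])
print(ctrl.finger_overhang)
for n in("scene","top"):
    p=ctrl.capture(n); save(p,n+"0.png"); print(n,{k:p[k] for k in p if k!="image"})
    for t in("index_head","dial","index_pin","pin_stand","hex_key","oil_bottle","insert_box","steel_block"):
        for r in ctrl.silhouettes(t,p)[:3]: print(t,round(r["p"],2),np.round(r["bbox"],1))
E
```

```text
time_s 0.0
joint_pos [ 1.2444  0.4916  1.5595 -0.      1.0917 -0.1056]
dq [-0.     -0.0005 -0.0009 -0.0004  0.0003  0.0006]
joint_torque [  0.0005 -61.8448 -26.1596  -0.       0.004   -0.    ]
tool_pos [0.1368 0.6096 0.2068]
ee_rot [-3.1404 -0.0001  2.9208]
ft_force [ 0.8977  0.8384 -0.3651]
ft_torque [ 0.0203 -0.0318  0.0773]
gripper_force 0.0
width 0.08522331387159546
0.008
scene {'fovy': 43.7614887350305, 'cx': 319.79770035714057, 'cy': 244.11003766818246, 'world_from_camera': array([[-0.7987,  0.3844, -0.463 , -0.0161],
       [-0.6015, -0.4845,  0.6352,  0.8276],
       [ 0.0198,  0.7858,  0.6181,  0.7722],
       [ 0.    ,  0.    ,  0.    ,  1.    ]]), 'shot': 1}
index_pin 0.79 [164.4 340.1  19.7  40.9]
index_pin 0.72 [214.  338.5  13.6  22.8]
pin_stand 0.79 [227.4 353.8  45.9  48.8]
hex_key 0.79 [185.3 301.6  43.4  41.3]
steel_block 0.5 [215.1 340.4  13.4  29.1]
top {'fovy': 52.334783383913546, 'cx': 312.3133925153585, 'cy': 235.63999984103373, 'world_from_camera': array([[-0.0915,  0.9713, -0.2195,  0.2806],
       [-0.9958, -0.0893,  0.0201,  0.1433],
       [-0.0001,  0.2204,  0.9754,  1.021 ],
       [ 0.    ,  0.    ,  0.    ,  1.    ]]), 'shot': 2}
index_head 0.86 [330.  228.6 107.6 105.3]
index_head 0.42 [417.6 177.4  32.1  29.2]
dial 0.72 [323.1 227.4  39.   38.5]
index_pin 0.63 [158.4 214.2  19.4  16.4]
index_pin 0.55 [178.6 247.2  17.   14.6]
pin_stand 0.95 [192.1 251.8  48.1  36.5]
pin_stand 0.27 [440.2 203.2  25.5  13.3]
hex_key 0.5 [216.7 184.4  52.8  14.3]
oil_bottle 0.45 [441.1 204.   28.9  13.8]
insert_box 0.67 [417.  176.4  35.8  30.2]
steel_block 0.38 [216.9 185.4  53.1  13.9]
```

View pics/top0.png

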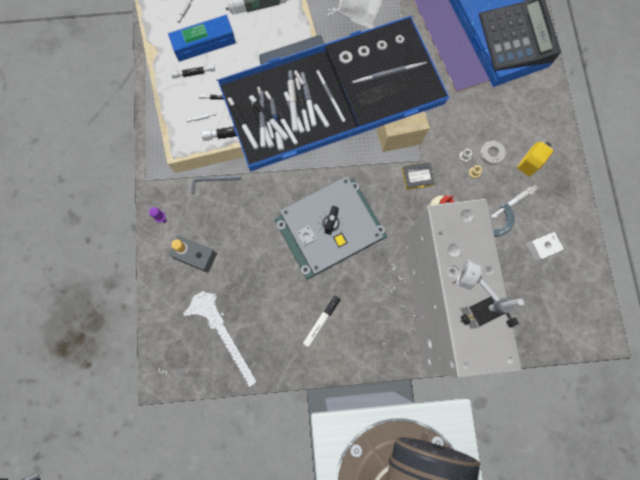

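View pics/scene0.png

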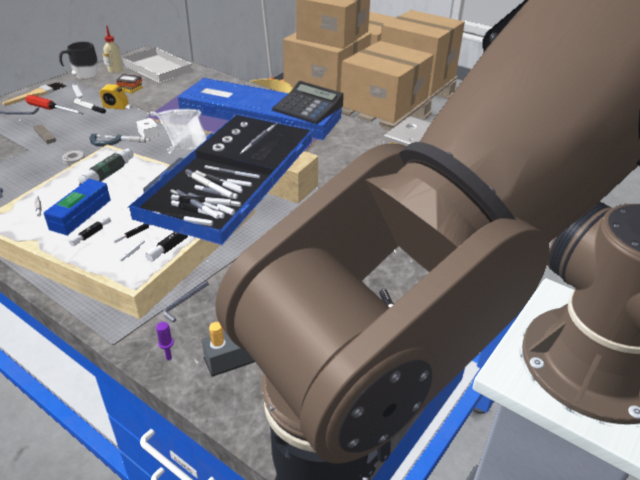

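The top view shows the head at about (330,228), with the guide at (307,235) and a yellow window at (340,240). The brass pin is at (178,246) and its stand at (192,252). The purple look-alike is at (157,214). The steel block is on the right, at (460,290).

```bash
python3 - <<'E'
from h import *
np.set_printoptions(precision=4,suppress=True)
p=ctrl.capture("top"); im=cv2.cvtColor(p["image"],cv2.COLOR_RGB2BGR)
a=cv2.resize(im[170:290,265:395],None,fx=6,fy=5,interpolation=cv2.INTER_CUBIC)[:, :]
a=cv2.resize(im[170:285,265:395],None,fx=5,fy=5,interpolation=cv2.INTER_CUBIC)
cv2.imwrite("pics/head.png",a)
b=cv2.resize(im[195:290,140:250],None,fx=6,fy=6,interpolation=cv2.INTER_CUBIC); cv2.imwrite("pics/stand.png",b)
for t in("index_head","dial","index_pin","pin_stand"):
    for r in ctrl.silhouettes(t,p)[:2]:
        m=r["region"].astype(np.uint8); c,_=cv2.findContours(m,0,2); c=max(c,key=cv2.contourArea)
        print(t,round(r["p"],2),cv2.minAreaRect(c), np.argwhere(m).mean(0)[::-1])
E
```

```text
index_head 0.65 ((329.5075988769531, 225.45675659179688), (74.3023681640625, 92.38442993164062), 61.32685470581055) [329.3091 226.4686]
dial 0.81 ((330.5, 219.5), (27.0, 17.0), 90.0) [332.07   224.0025]
index_pin 0.63 ((158.00001525878906, 214.50003051757812), (17.677669525146484, 9.192388534545898), 45.0) [157.4825 214.1119]
index_pin 0.5 ((179.50001525878906, 245.50003051757812), (16.970561981201172, 11.31370735168457), 45.0) [179.4386 245.8947]
pin_stand 0.84 ((192.838134765625, 253.20077514648438), (44.844024658203125, 24.86611557006836), 22.932100296020508) [195.0585 254.3213]
```

View pics/head.png

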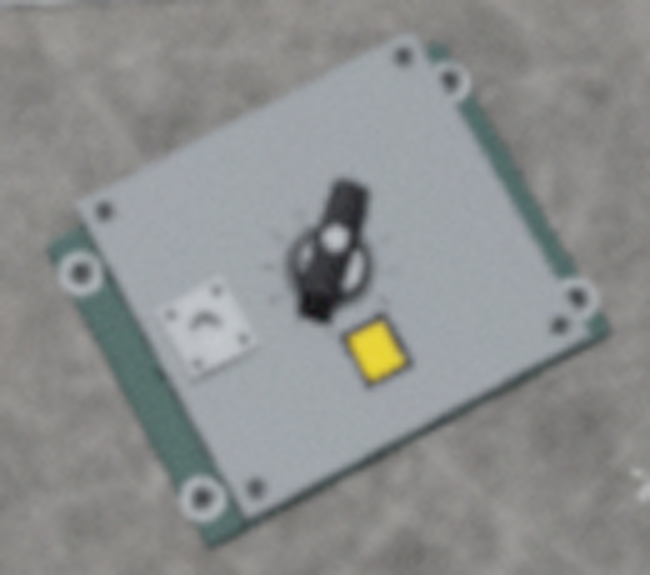

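View pics/stand.png

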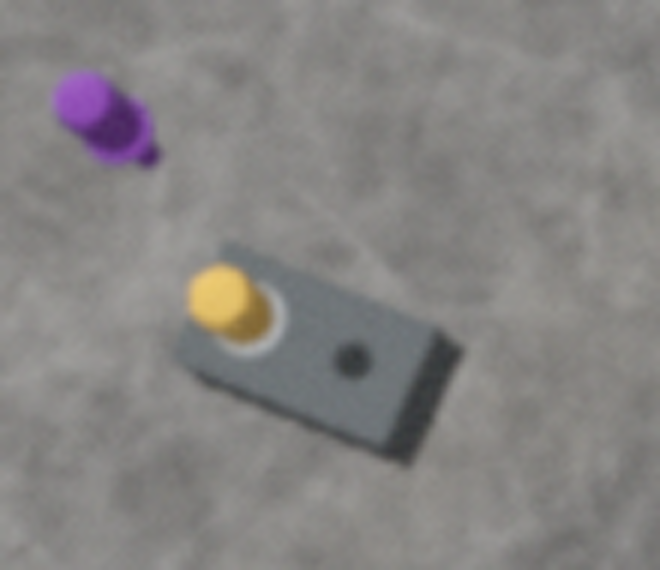

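```bash
python3 - <<'E'
from h import *
from scipy.optimize import least_squares
np.set_printoptions(precision=4,suppress=True)
p=ctrl.capture("top")
c=lambda u,v,s,o:(np.array([u,v])+.5)/s-.5+np.array(o)
H=lambda u,v:c(u,v,5,(265,170)); S=lambda u,v:c(u,v,6,(140,195))
W=ray(p,*H(377,350),.042);G=ray(p,*H(208,327),.054)
C=np.mean([ray(p,*H(*q),.042) for q in [(105,211),(404,56),(256,488),(560,325)]],0)
print("W",W,"G",G,"screwC",C)
def f(x):
    e=np.array([np.cos(x[2]),np.sin(x[2])]);n=np.array([-e[1],e[0]])
    return np.r_[x[:2]-.039*e-W[:2],x[:2]+.058*n-G[:2]]
r=least_squares(f,[C[0],C[1],0.5]);print("head",r.x,r.fun)
# wing
a=ray(p,*H(349,188),.091);b=ray(p,*H(314,296),.091);
d=ray(p,*H(335,238),.091); print("wing ends",a,b,d,np.arctan2(*(a-b)[[1,0]]), np.linalg.norm(a-b),"mid",(a+b)/2)
print("pinhead top",ray(p,*S(220,295),.087),"shoulder",ray(p,*S(250,318),.049),"hole",ray(p,*S(352,360),.045))
for nm,X in(("axis91",[*r.x[:2],.091]),("axis47",[*r.x[:2],.0475])): print(nm,(proj(p,X)-[265,170]+.5)*5-.5)
E
```

```text
W [0.4875 0.0674 0.042 ] G [0.5007 0.1356 0.054 ] screwC [0.5238 0.0825 0.042 ]
head [0.5234 0.0824 0.4003] [-0.     -0.0002  0.      0.0002]
wing ends [0.5434 0.0754 0.091 ] [0.5009 0.0935 0.091 ] [0.5235 0.083  0.091 ] -0.4030714083806669 0.04616096943911985 mid [0.5221 0.0844 0.091 ]
pinhead top [0.499  0.3902 0.087 ] shoulder [0.499  0.3904 0.049 ] hole [0.4822 0.3575 0.045 ]
axis91 [336.4388 238.2784]
axis47 [332.3113 265.4884]
```

Emit:
{"name": "carry_out", "arguments": {
  "motion": "0 0 0.758 0 0 0 0.35;0 0 0.758 0 0 0 0.35;0 0 0.758 0 0 0 0.35;0 0 0 -1 -0.6 0 0.35;0 0 0 -1 -0.6 0 0.35;0 0 0 -1 -0.6 0 0.35;0 0 0 -1 -0.6 0 0.35;0 0 0 -1 -0.6 0 0.35;0 0 0 -1 -0.6 0 0.35;0 0 0 -1 -0.6 0 0.35",
  "squeeze": 20
}}

```text
time_s: 2.2
tool_pos: [0.2332, 0.4769, 0.2075]
ee_rot: [3.141, 0.0, 2.739]
ft_force: [-0.1, -0.4, 0.8]
width: 0.0551
gripper_force: 0.0
```

Emit:
{"name": "carry_out", "arguments": {
  "motion": "0 0 0 -1 -0.6 0 0.35;0 0 0 -1 -0.6 0 0.35;0 0 0 -1 -0.6 0 0.35;0 0 0 -1 -0.6 0 0.35;0 0 0 -1 -0.6 0 0.35;0 0 0 -1 -0.6 0 0.35;0 0 0 -1 -0.6 0 0.35;0 0 0 -1 -0.6 0 0.35;0 0 0 -1 -0.6 0 0.35;0 0 0 -1 -0.6 0 0.35"
}}

```text
time_s: 3.2
tool_pos: [0.3702, 0.2881, 0.2076]
ee_rot: [3.141, 0.0, 2.739]
ft_force: [-0.7, -0.1, -0.8]
width: 0.0558
gripper_force: 0.0
```

Emit:
{"name": "carry_out", "arguments": {
  "motion": "0 0 0 -1 -0.6 0.2 0.35;0 0 0 -1 -0.6 0.2 0.35;0 0 0 -1 -0.6 0.2 0.35;0 0 0 -1 -0.6 0.2 0.35;0 0 0 -1 -0.6 0.2 0.35;0 0 0 -1 -0.6 0.2 0.35;0 0 0 -1 -0.6 0.2 0.35;0 0 0 -1 -0.6 0.2 0.35;0 0 0 -1 -0.6 0.2 0.35;0 0 0 0 0 0 0.35"
}}

```text
time_s: 4.2
tool_pos: [0.4942, 0.1174, 0.171]
ee_rot: [-3.142, 0.0, 2.737]
ft_force: [-0.2, -0.2, -0.4]
width: 0.0558
gripper_force: 0.0
```

Emit:
{"name": "carry_out", "arguments": {
  "motion": "0 0 0 -0.68 -0.35 0 0.35;0 0 0 -0.68 -0.35 0 0.35;0 0 0 -0.68 -0.34 0 0.35;0 0 0 0 0 0.5 0.35;0 0 0 0 0 0.5 0.35;0 0 0 0 0 0.5 0.35;0 0 0 0 0 0.5 0.35;0 0 0 0 0 0 0.35;0 0 0 0 0 0 0.35;0 0 0 0 0 0 0.35"
}}

```text
time_s: 5.2
tool_pos: [0.5225, 0.084, 0.1317]
ee_rot: [3.141, 0.0, 2.739]
ft_force: [-0.1, -0.2, 0.1]
width: 0.0555
gripper_force: 0.0
```

```bash
python3 - <<'E'
from h import *
p=ctrl.capture("scene"); save(p,"s1.png"); q=ctrl.capture("top"); im=cv2.cvtColor(q["image"],cv2.COLOR_RGB2BGR)
a=cv2.resize(im[150:300,240:420],None,fx=3,fy=3,interpolation=cv2.INTER_CUBIC)
b=cv2.cvtColor(p["image"],cv2.COLOR_RGB2BGR); u,v=proj(p,[.523,.082,.07]).astype(int); print(u,v)
b=cv2.resize(b[max(v-75,0):v+75,max(0,u-40):u+40],None,fx=3,fy=3); h=min(a.shape[0],b.shape[0])
cv2.imwrite("pics/c1.png",np.hstack([a[:h],b[:h]])); print(ctrl.sense()["tool_pos"])
E
```

```text
321 235
[0.52253434 0.0839731  0.13178146]
```

View pics/c1.png

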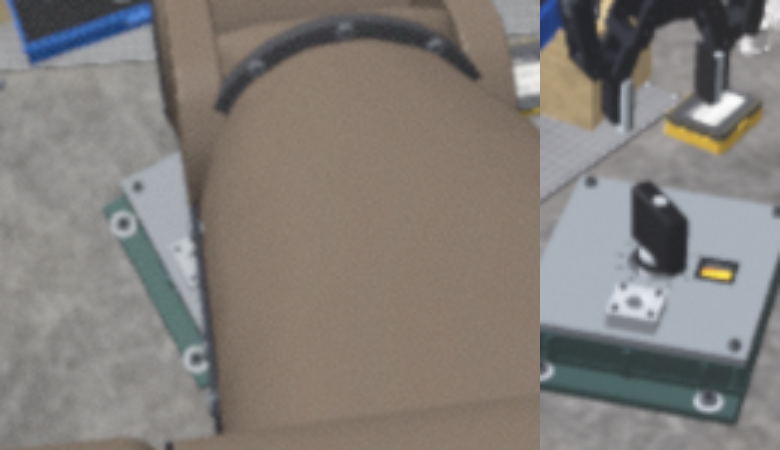

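The scene crop shows the fingers standing either side of the wing. The guide is at crop (635,300) and the window at (717,270). I'm going down now, then I'll grip the wing.

Emit:
{"name": "carry_out", "arguments": {
  "motion": "0 0 0 -0.07 -0.06 0.5 0.35;0 0 0 0 0 0.55 0.35;0 0 0 0 0 0.55 0.35;0 0 0 0 0 0.55 0.35;0 0 0 0 0 0.55 0.35;0 0 0 0 0 0.5 0.35;0 0 0 0 0 0 0.35;0 0 0 0 0 0 0.6;0 0 0 0 0 0 0.8;0 0 0 0 0 0 1",
  "squeeze": 30
}}

```text
time_s: 6.3
tool_pos: [0.5234, 0.0823, 0.0678]
ee_rot: [3.141, 0.001, 2.739]
ft_force: [-0.6, -0.1, -0.3]
width: 0.012
gripper_force: 0.0
```

Emit:
{"name": "carry_out", "arguments": {
  "motion": "0 0 0 0 0 0 1;0 0 0 0 0 0 1;0 0 0 0 0 0 1;0 0 0 0 0 0 1;0 0 0.5 0 0 0 1;0 0 0.5 0 0 0 1;0 0 0.5 0 0 0 1;0 0 0.5 0 0 0 1;0 0 0 0 0 0 1;0 0 0 0 0 0 1"
}}

```text
time_s: 7.3
tool_pos: [0.5232, 0.0822, 0.0674]
ee_rot: [3.141, 0.0, 2.58]
ft_force: [-0.3, 0.3, 0.5]
width: 0.0
gripper_force: 0.0
```

The fingers shut to zero, so they missed the wing. I'll look.

```bash
python3 - <<'E'
from h import *
p=ctrl.capture("scene"); b=cv2.cvtColor(p["image"],cv2.COLOR_RGB2BGR)
cv2.imwrite("pics/c2.png",cv2.resize(b[150:310,220:420],None,fx=3.5,fy=3.5,interpolation=cv2.INTER_CUBIC))
E
```

```text
(no output)
```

View pics/c2.png

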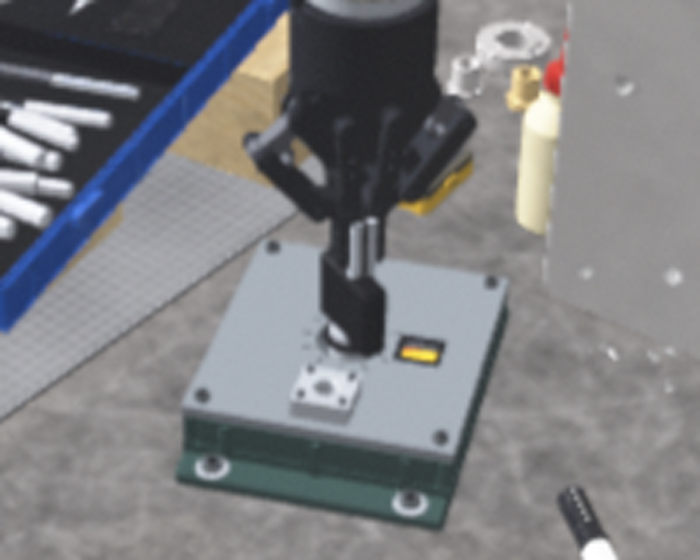

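The shut fingers end at about crop (365,275), which is pixel (324,229). That is above or behind the wing. I'll project the reported tool position to compare.

```bash
python3 - <<'E'
from h import *
np.set_printoptions(precision=4,suppress=True)
p=ctrl.capture("scene"); s=ctrl.sense(); t=s["tool_pos"]; print(t,s["width"],s["ft_force"],s["ft_torque"])
cr=lambda X:(proj(p,X)-[220,150])*3.5
for z in(.05,.06,.075,.091,.1,.11): print(z,cr([t[0],t[1],z]))
e=np.array([np.cos(2.739),np.sin(2.739)])
for k in(-.026,.026): print("wing end top",cr([.5234+k*e[0],.0824+k*e[1],.091]),"bottom",cr([.5234+k*e[0],.0824+k*e[1],.047]))
a=.4
for q in((-.039,0,.042),(0,.058,.054)): print(cr([.5234+np.cos(a)*q[0]-np.sin(a)*q[1],.0824+np.sin(a)*q[0]+np.cos(a)*q[1],q[2]]))
print("before tip",(proj(p,[.5225,.084,.1317-.008])-[281,160])*3+[540,0])
E
```

```text
[0.5232 0.0823 0.0674] -0.00033642862901150163 [0.3257 0.1539 0.709 ] [ 0.026   0.0694 -0.0122]
0.05 [355.1664 327.8552]
0.06 [355.5543 313.719 ]
0.075 [356.1439 292.2308]
0.091 [356.7833 268.9262]
0.1 [357.1478 255.6395]
0.11 [357.5571 240.7234]
wing end top [332.8333 244.3802] bottom [331.6743 307.1502]
wing end top [380.5054 294.1961] bottom [378.1876 357.701 ]
[422.1821 350.6487]
[328.8171 386.3068]
before tip [663.1662 160.2437]
```

```bash
python3 - <<'E'
from h import *
p=ctrl.capture("scene"); b=cv2.cvtColor(p["image"],cv2.COLOR_RGB2BGR)
z=9; c=cv2.resize(b[195:260,285:365],None,fx=z,fy=z,interpolation=cv2.INTER_CUBIC)
t=ctrl.sense()["tool_pos"]
for dz,col in((-.008,(0,0,255)),(0.011,(0,255,0)),(.065,(255,0,0))):
    u,v=(proj(p,t+[0,0,dz])-[285,195])*z; cv2.circle(c,(int(u),int(v)),5,col,2)
cv2.imwrite("pics/c3.png",c)
E
```

```text
(no output)
```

View pics/c3.png

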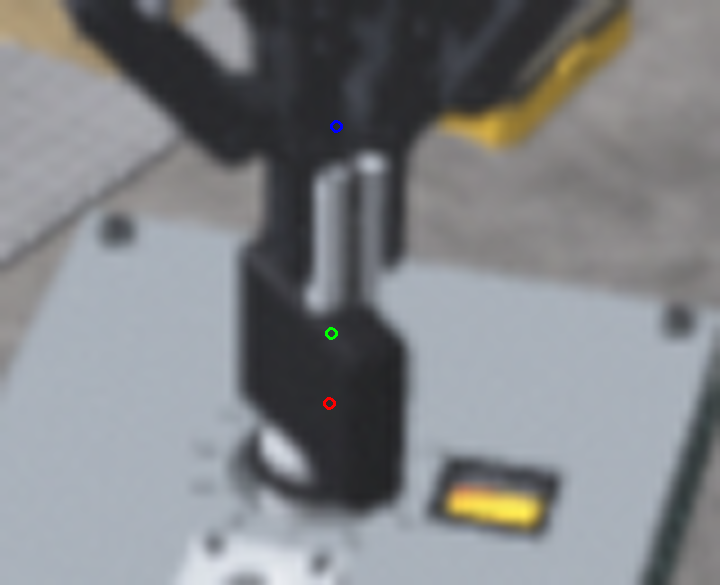

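The shut fingers end just above the wing top. The tips are at z≈0.093, but the reported pose puts them at 0.059, so the real tool stands about 33 mm higher than reported. The wing hasn't moved. I'll open, turn back and go lower.

Emit:
{"name": "carry_out", "arguments": {
  "motion": "0 0 -0.5 0 0 -0.2 0.35;0 0 -0.5 0 0 -0.2 0.35;0 0 -0.5 0 0 0 0.35;0 0 -0.5 0 0 0 0.35;0 0 0 0 0 0 0.35;0 0 0 0 0 0 0.35;0 0 0 0 0 0.3 0.35;0 0 0 0 0 0.3 0.35;0 0 0 0 0 0.3 0.35;0 0 0 0 0 0.3 0.35"
}}

```text
time_s: 8.45
tool_pos: [0.523, 0.0823, 0.0506]
ee_rot: [-3.141, -0.001, 2.739]
ft_force: [0.5, -0.1, -0.3]
width: 0.0552
gripper_force: 0.0
```

Emit:
{"name": "carry_out", "arguments": {
  "motion": "0 0 0 0 0 0.3 0.35;0 0 0 0 0 0.3 0.35;0 0 0 0 0 0.2 0.35;0 0 0 0 0 0 1;0 0 0 0 0 0 1;0 0 0 0 0 0 1;0 0 0 0 0 0 1;0 0 0 0 0 0 1;0 0 0 0 0 0 1;0 0 0 0 0 0 1"
}}

```text
time_s: 9.45
tool_pos: [0.524, 0.0835, 0.0358]
ee_rot: [3.139, 0.002, 2.739]
ft_force: [3.7, 14.0, -2.2]
width: 0.0158
gripper_force: 35.2
```

Gripped at 15.8 mm. I'll take off the side load and turn clockwise.

Emit:
{"name": "carry_out", "arguments": {
  "motion": "0 0 0 0 0.07 0 1;0 0 0 0 0 0 1;0 0 0.6 0 0 0 1;0 0 0.6 0 0 0 1;0 0 0.6 0 0 0 1;0 0 0.6 0 0 0 1;0 0 0.6 0 0 0 1;0 0 0.6 0 0 0 1;0 0 0.6 0 0 0 1;0 0 0.6 0 0 0 1"
}}

```text
time_s: 10.45
tool_pos: [0.524, 0.0838, 0.0358]
ee_rot: [3.141, 0.0, 2.353]
ft_force: [0.6, 5.5, 3.3]
width: 0.0155
gripper_force: 36.1
```

Emit:
{"name": "carry_out", "arguments": {
  "motion": "0 0 0.6 0 0 0 1;0 0 0.6 0 0 0 1;0 0 0.6 0 0 0 1;0 0 0.6 0 0 0 1;0 0 0.6 0 0 0 1;0 0 0.6 0 0 0 1;0 0 0.6 0 0 0 1;0 0 0.6 0 0 0 1;0 0 0 0 0 0 1;0 0 0 0 0 0 1"
}}

```text
time_s: 11.45
tool_pos: [0.5241, 0.0839, 0.0358]
ee_rot: [3.14, -0.0, 1.97]
ft_force: [1.0, 6.5, 2.7]
width: 0.0157
gripper_force: 36.1
```

```bash
python3 - <<'E'
from h import *
np.set_printoptions(precision=4,suppress=True)
p=ctrl.capture("scene"); b=cv2.cvtColor(p["image"],cv2.COLOR_RGB2BGR); save(p,"s4.png")
z=9; c=cv2.resize(b[195:260,285:365],None,fx=z,fy=z,interpolation=cv2.INTER_CUBIC)
cv2.imwrite("pics/c4.png",c)
hsv=cv2.cvtColor(b,cv2.COLOR_BGR2HSV)[240:262,325:355]
print(hsv[...,0][4:20:2,6:26:2]);print(hsv[...,1][4:20:2,6:26:2])
s=ctrl.sense(); print(s["tool_pos"],s["ee_rot"],s["ft_force"],s["ft_torque"])
E
```

```text
[[104 106 108 107 108 107 106 106 107 107]
 [107 104 109 116 106 108 107 107 107 106]
 [106 111 160 153 140 126 116 115 107 106]
 [108 111   0   0   0 179 179 174 106 106]
 [104 105 175 179 179   0   0 174 106 105]
 [105 105 106 107 109 108 113 108 106 106]
 [106 108 108 107 106 106 105 107 107 106]
 [105 106 105 107 104 106 105 106 108 106]]
[[ 24  24  24  25  23  22  23  23  25  25]
 [ 24  25  26  24  24  24  26  24  23  23]
 [ 23  26  19  21  14  14  21  22  25  23]
 [ 25  20 166 184 170 154 125  61  23  23]
 [ 24  29  77 131 168 183 186  39  24  25]
 [ 25  25  24  23  26  24  18  23  23  23]
 [ 23  23  23  25  23  23  25  22  24  26]
 [ 25  23  25  25  23  23  25  23  24  23]]
[0.5241 0.0839 0.0358] [ 3.1403 -0.0001  1.9705] [1.1423 6.1869 2.7425] [ 0.6407  0.1144 -0.0644]
```

View pics/c4.png

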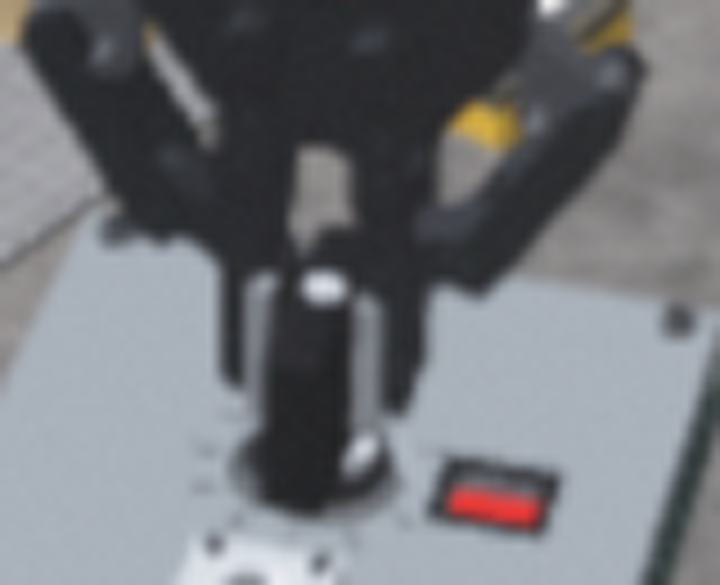

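Red fills the window at (495,505) in the crop, and the wing points at the guide. I'll release it and go to the pin.

Emit:
{"name": "carry_out", "arguments": {
  "motion": "0 0 0 0 0 0 0.35;0 0 0 0 0 0 0.35;0 0 0 0 0 0 0.35;0 0 0 0 0 -0.6 0.35;0 0 0 0 0 -0.6 0.35;0 0 0 0 0 -0.6 0.35;0 0 0 0 0 -0.6 0.35;0 0 0 0 0 -0.6 0.35;0 0 0 0 0 -0.6 0.35;0 0 0 0 0 -0.6 0.35"
}}

```text
time_s: 12.5
tool_pos: [0.5237, 0.0835, 0.1206]
ee_rot: [3.141, 0.0, 1.971]
ft_force: [1.0, 0.9, 0.4]
width: 0.0557
gripper_force: 0.0
```

Emit:
{"name": "carry_out", "arguments": {
  "motion": "0 0 0 1 0.33 0 0.35;0 0 0 1 0.33 0 0.35;0 0 0 1 0.33 0 0.35;0 0 0 1 0.33 0 0.35;0 0 0 1 0.33 0 0.35;0 0 0 1 0.33 0 0.35;0 0 0 1 0.33 0 0.35;0 0 0 1 0.33 0 0.35;0 0 0 1 0.33 0 0.35;0 0 0 1 0.33 0 0.35"
}}

```text
time_s: 13.5
tool_pos: [0.5065, 0.2943, 0.12]
ee_rot: [-3.142, -0.0, 1.971]
ft_force: [-1.1, -0.1, 0.4]
width: 0.0556
gripper_force: 0.0
```

Emit:
{"name": "carry_out", "arguments": {
  "motion": "0 0 0 0.94 0.31 0 0.35;0 0 0 0.94 0.31 0 0.35;0 0 0 0.94 0.31 0 0.35;0 0 0 0.94 0.31 0 0.35;0 0 0 0.94 0.31 0 0.35;0 0 0 0 0 0 0.35;0 0 0 0 0 0 0.35;0 0 0 0 0 0 0.35;0 0 0 0 0 0 0.35;0 0 0 0 0 0 0.35"
}}

```text
time_s: 14.5
tool_pos: [0.4988, 0.3916, 0.1195]
ee_rot: [3.142, -0.0, 1.97]
ft_force: [-0.2, -0.0, 0.6]
width: 0.0553
gripper_force: 0.0
```

```bash
python3 - <<'E'
from h import *
np.set_printoptions(precision=4,suppress=True)
p=ctrl.capture("scene"); b=cv2.cvtColor(p["image"],cv2.COLOR_RGB2BGR)
s=ctrl.sense(); t=s["tool_pos"]; print(t,s["ee_rot"],s["ft_force"],s["ft_torque"])
u0,v0=(proj(p,[.499,.390,.09])-[50,40]).astype(int); print(u0,v0)
z=7; c=cv2.resize(b[v0:v0+80,u0:u0+100],None,fx=z,fy=z,interpolation=cv2.INTER_CUBIC)
for X,col in(((.499,.3903,.087),(0,0,255)),((.499,.3903,.045),(0,255,0)),((t[0],t[1],t[2]+.026),(255,0,0))):
    u,v=(proj(p,X)-[u0,v0])*z; cv2.circle(c,(int(u),int(v)),4,col,1)
cv2.imwrite("pics/c5.png",c)
E
```

```text
[0.4987 0.3917 0.1195] [ 3.1415 -0.0001  1.9702] [-0.415  -0.0258 -0.4739] [0.0223 0.0208 0.0133]
166 284
```

View pics/c5.png

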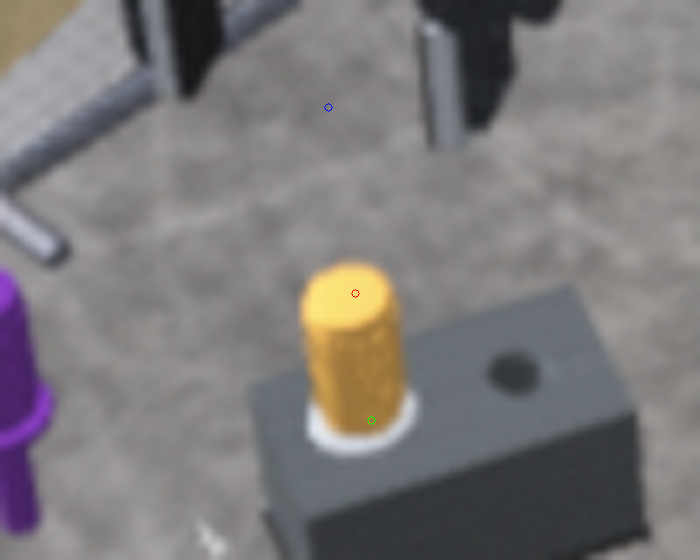

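The brass head's top is at (347,297) in the crop, 8 px left of the prediction, which matches the small bias seen at the wing. The gripper is centred over it and the purple pin is clear. Going down to grip.

Emit:
{"name": "carry_out", "arguments": {
  "motion": "0 0 0 0 0.05 0.55 0.35;0 0 0 0 0 0.55 0.35;0 0 0 0 0 0.55 0.35;0 0 0 0 0 0.55 0.35;0 0 0 0 0 0.55 0.35;0 0 0 0 0 0.55 0.35;0 0 0 0 0 0.55 0.35;0 0 0 0 0 0.5 0.35;0 0 0 0 0 0 0.35;0 0 0 0 0 0 0.7",
  "squeeze": 40
}}

```text
time_s: 15.55
tool_pos: [0.4996, 0.3926, 0.0323]
ee_rot: [-3.142, -0.0, 1.971]
ft_force: [0.1, -0.1, -0.9]
width: 0.0422
gripper_force: 0.0
```

Emit:
{"name": "carry_out", "arguments": {
  "motion": "0 0 0 0 0 0 1;0 0 0 0 0 0 1;0 0 0 0 0 0 1;0 0 0 0 0 0 1;0 0 0 0 0 0 1;0 0 0 0 0 0 1;0 0 0 0 0 0 1;0 0 0 0 0 0 1;0 0 0 0 0 0 1;0 0 0 0 0 0 1"
}}

```text
time_s: 16.55
tool_pos: [0.4997, 0.3926, 0.0331]
ee_rot: [3.141, -0.0, 1.971]
ft_force: [-0.9, -1.1, 5.3]
width: 0.0187
gripper_force: 39.2
```

Emit:
{"name": "carry_out", "arguments": {
  "motion": "0 0 0 0 0 -0.3 1;0 0 0 0 0 -0.5 1;0 0 0 0 0 -0.5 1;0 0 0 0 0 -0.6 1;0 0 0 0 0 -0.7 1;0 0 0 0 0 -0.7 1;0 0 0 -0.6 -0.25 0 1;0 0 0 -0.9 -0.37 0 1;0 0 0 -0.9 -0.37 0 1;0 0 0 -0.9 -0.37 0 1"
}}

```text
time_s: 17.55
tool_pos: [0.4998, 0.3187, 0.0979]
ee_rot: [-3.14, 0.0, 1.97]
ft_force: [0.1, 0.2, -0.8]
width: 0.0189
gripper_force: 39.1
```

Emit:
{"name": "carry_out", "arguments": {
  "motion": "0 0 0 -0.94 -0.39 0 1;0 0 0 -0.94 -0.39 0 1;0 0 0 -0.94 -0.39 0 1;0 0 0 -0.94 -0.39 0 1;0 0 0 -0.94 -0.39 0 1;0 0 0 -0.94 -0.39 0 1;0 0 0 -0.94 -0.39 0 1;0 0 0 -0.94 -0.39 0 1;0 0 0 -0.9 -0.37 0 1;0 0 0 0 0 0 1"
}}

```text
time_s: 18.55
tool_pos: [0.5009, 0.1359, 0.0981]
ee_rot: [-3.141, -0.0, 1.968]
ft_force: [-0.4, -0.1, -0.0]
width: 0.0187
gripper_force: 39.1
```

Emit:
{"name": "carry_out", "arguments": {
  "motion": "0 0 0 0 0 0 1;0 0 0 0 0 0 1;0 0 0 0 0 0 1;0 0 0 0 0 0 1;0 0 0 0 0 0 1;0 0 0 0 0 0 1;0 0 0 0 0 0 1;0 0 0 0 0 0 1;0 0 0 0 0 0 1;0 0 0 0 0 0 1"
}}

```text
time_s: 19.55
tool_pos: [0.5014, 0.1388, 0.0984]
ee_rot: [3.142, -0.0, 1.971]
ft_force: [-0.3, 0.2, -0.7]
width: 0.0189
gripper_force: 39.1
```

```bash
python3 - <<'E'
from h import *
np.set_printoptions(precision=4,suppress=True)
p=ctrl.capture("scene"); b=cv2.cvtColor(p["image"],cv2.COLOR_RGB2BGR)
s=ctrl.sense(); t=s["tool_pos"]; print(t,s["ee_rot"],s["width"],s["ft_force"],s["ft_torque"])
d=np.array([.5015,.1381])-t[:2]; y=s["ee_rot"][2]
print("tool shift/0.02:",np.array([d@[np.cos(y),np.sin(y)],d@[np.sin(y),-np.cos(y)]])/.02)
G=np.array([.5018,.1370]); u0,v0=(proj(p,[*G,.06])-[45,42]).astype(int)
z=9; c=cv2.resize(b[v0:v0+64,u0:u0+85],None,fx=z,fy=z,interpolation=cv2.INTER_CUBIC)
for X,col in(((*G,.054),(0,255,0)),((*G,t[2]+.012-.036),(0,0,255))):
    u,v=(proj(p,X)-[u0,v0]+.5)*z; cv2.circle(c,(int(u),int(v)),4,col,1)
cv2.imwrite("pics/c6.png",c)
E
```

```text
[0.5014 0.1388 0.0984] [ 3.1416 -0.0001  1.9709] 0.018599195995907196 [ 0.5931 -0.7387 -0.4137] [-0.0243 -0.0403 -0.035 ]
tool shift/0.02: [-0.0334 -0.0111]
```

View pics/c6.png

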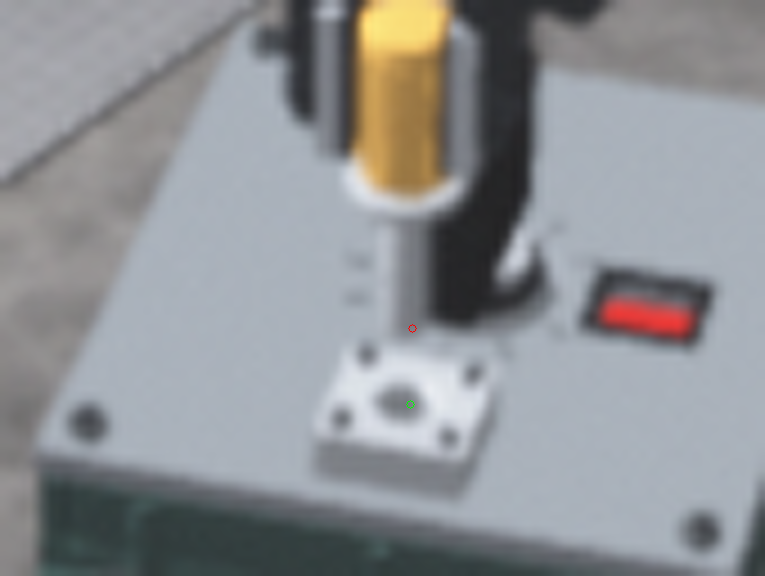

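The red window is still right. The pin tip, at about (405,332), lines up over the bore at (402,404). Lowering gently.

Emit:
{"name": "carry_out", "arguments": {
  "motion": "0 0 0 -0.04 -0.01 0.12 1;0 0 0 0 0 0.12 1;0 0 0 0 0 0.12 1;0 0 0 0 0 0.12 1;0 0 0 0 0 0.12 1;0 0 0 0 0 0.12 1;0 0 0 0 0 0.12 1;0 0 0 0 0 0.12 1;0 0 0 0 0 0.12 1;0 0 0 0 0 0.12 1"
}}

```text
time_s: 20.6
tool_pos: [0.5016, 0.138, 0.0742]
ee_rot: [3.141, -0.0, 1.971]
ft_force: [0.4, -0.4, -1.0]
width: 0.019
gripper_force: 39.1
```

Emit:
{"name": "carry_out", "arguments": {
  "motion": "0 0 0 0 0 0.1 1;0 0 0 0 0 0.1 1;0 0 0 0 0 0.1 1;0 0 0 0 0 0.1 1;0 0 0 0 0 0.1 1;0 0 0 0 0 0.1 1;0 0 0 0 0 0.1 1;0 0 0 0 0 0.05 1;0 0 0 0 0 0 1;0 0 0 0 0 0 1"
}}

```text
time_s: 21.6
tool_pos: [0.5016, 0.138, 0.0594]
ee_rot: [3.142, -0.0, 1.971]
ft_force: [0.5, 0.3, -1.2]
width: 0.0189
gripper_force: 39.1
```

Emit:
{"name": "carry_out", "arguments": {
  "motion": "0 0 0 0 0 0.05 1;0 0 0 0 0 0.05 1;0 0 0 0 0 0 1;0 0 0 0 0 0 0.7;0 0 0 0 0 0 0.5;0 0 0 0 0 0 0.35;0 0 0 0 0 0 0.35;0 0 0 0 0 -0.5 0.35;0 0 0 0 0 -0.8 0.35;0 0 0 0 0 -0.8 0.35"
}}

```text
time_s: 22.6
tool_pos: [0.5016, 0.138, 0.1005]
ee_rot: [-3.142, -0.0, 1.971]
ft_force: [0.4, -0.2, -0.8]
width: 0.0552
gripper_force: 0.0
```

Emit:
{"name": "carry_out", "arguments": {
  "motion": "0 0 0 0 0 -0.8 0.35;0 0 0 -0.5 0 -0.6 0.35;0 0 0 -0.6 0.03 0 0.35;0 0 0 -0.6 0.03 0 0.35;0 0 0 -0.6 0.02 0 0.35;0 0 0 -0.5 0 0 0.35;0 0 0 0 0 0 0.35;0 0 0 0 0 0 0.35;0 0 0 0 0 0 0.35;0 0 0 0 0 0 0.35"
}}

```text
time_s: 23.6
tool_pos: [0.5247, 0.0874, 0.1274]
ee_rot: [-3.142, -0.0, 1.971]
ft_force: [0.3, -0.2, 1.0]
width: 0.0559
gripper_force: 0.0
```

```bash
cat >> h.py <<'E'
def pinz(n=None):
    "pin origin height from the brass blob in the scene camera, assuming the pin stands in the guide"
    p=ctrl.capture("scene"); s=cv2.cvtColor(p["image"],cv2.COLOR_RGB2HSV)
    m=((s[...,0]>12)&(s[...,0]<28)&(s[...,1]>110)&(s[...,2]>90)).astype(np.uint8)
    u,v=proj(p,[.5015,.1368,.09]).astype(int); w=np.zeros_like(m); w[v-28:v+22,u-14:u+14]=m[v-28:v+22,u-14:u+14]
    ys,xs=np.nonzero(w); 
    if len(ys)<20: return "no brass",len(ys)
    top,bot=ys.min(),ys.max(); e=lambda z:proj(p,[.5018,.137,z])[1]
    pr=[(z,round(e(z+.042)-4.2,1),round(e(z+.004)+3.5,1)) for z in(.068,.054)]
    if n: save(p,n)
    return dict(n=len(ys),rows=(top,bot),u=xs.mean(),pred=pr)
E
python3 - <<'E'
from h import *
print(pinz("s7.png")); s=ctrl.sense(); print(s["tool_pos"],s["ee_rot"],s["ft_torque"])
d=np.array([.5243,.0836])-s["tool_pos"][:2]; y=s["ee_rot"][2]
print("tool shift/0.02:",np.array([d@[np.cos(y),np.sin(y)],d@[np.sin(y),-np.cos(y)]])/.02)
E
```

```text
{'n': 210, 'rows': (np.int64(234), np.int64(254)), 'u': np.float64(313.2238095238095), 'pred': [(0.068, np.float64(232.6), np.float64(256.5)), (0.054, np.float64(238.7), np.float64(262.3))]}
[0.52471302 0.08737504 0.12738479] [ 3.14158353e+00 -9.49494695e-05  1.97140638e+00] [-0.04588575  0.0423712  -0.0047324 ]
tool shift/0.02: [-0.16575372 -0.09262522]
```

The pin rides on the plate: the brass spans rows 234–254, against a prediction of 233–256 riding and 239–262 home. Back to the wing with a light grip.

Emit:
{"name": "carry_out", "arguments": {
  "motion": "0 0 0 -0.16 -0.09 0 0.35;0 0 0 0 0 0.6 0.35;0 0 0 0 0 0.6 0.35;0 0 0 0 0 0.6 0.35;0 0 0 0 0 0.6 0.35;0 0 0 0 0 0.6 0.35;0 0 0 0 0 0.6 0.35;0 0 0 0 0 0.6 0.35;0 0 0 0 0 0 0.35;0 0 0 0 0 0 0.6",
  "squeeze": 20
}}

```text
time_s: 24.65
tool_pos: [0.5245, 0.0834, 0.0432]
ee_rot: [-3.141, -0.0, 1.971]
ft_force: [0.1, -0.4, -0.0]
width: 0.0422
gripper_force: 0.0
```

Emit:
{"name": "carry_out", "arguments": {
  "motion": "0 0 0 0 0 0 1;0 0 0 0 0 0 1;0 0 0 0 0 0 1;0 0 0 0 0 0 1;0 0 0 0 0 0 1;0 0 0 0 0 0 1;0 0 0 0 0 0 1;0 0 0 0 0 0 1;0 0 0 0 0 0 1;0 0 0 0 0 0 1"
}}

```text
time_s: 25.65
tool_pos: [0.5246, 0.0833, 0.044]
ee_rot: [3.141, 0.0, 1.971]
ft_force: [-2.6, -0.9, 6.0]
width: 0.0152
gripper_force: 25.3
```

```bash
python3 - <<'E'
from h import *
print(pinz()); s=ctrl.sense(); print(s["tool_pos"],s["ee_rot"],s["ft_torque"],s["width"])
E
```

```text
{'n': 215, 'rows': (np.int64(234), np.int64(254)), 'u': np.float64(313.25116279069766), 'pred': [(0.068, np.float64(232.6), np.float64(256.5)), (0.054, np.float64(238.7), np.float64(262.3))]}
[0.52454957 0.08335106 0.04395311] [3.14096239e+00 2.18469877e-04 1.97088485e+00] [-0.17504119  0.28295419 -0.04088977] 0.015479284293166647
```

Emit:
{"name": "carry_out", "arguments": {
  "motion": "0 0 0.05 0 0 0 1;0 0 0.05 0 0 0 1;0 0 0.05 0 0 0 1;0 0 0.05 0 0 0 1;0 0 0.05 0 0 0 1;0 0 0.05 0 0 0 1;0 0 0.05 0 0 0 1;0 0 0.05 0 0 0 1;0 0 0.05 0 0 0 1;0 0 0.05 0 0 0 1"
}}

```text
time_s: 26.7
tool_pos: [0.5245, 0.0833, 0.044]
ee_rot: [3.141, 0.0, 1.931]
ft_force: [-1.4, -1.5, 6.7]
width: 0.0158
gripper_force: 25.3
```

```bash
cat > c.py <<'E'
from h import *
r=pinz(); s=ctrl.sense(); print(r["n"],r["rows"],"yaw",round(s["ee_rot"][2],4),"tz",round(s["ft_torque"][2],3))
E
python3 c.py
```

```text
215 (np.int64(234), np.int64(254)) yaw 1.9308 tz 0.134
```

Emit:
{"name": "carry_out", "arguments": {
  "motion": "0 0 0.05 0 0 0 1;0 0 0.05 0 0 0 1;0 0 0.05 0 0 0 1;0 0 0.05 0 0 0 1;0 0 0.05 0 0 0 1;0 0 0.05 0 0 0 1;0 0 0.05 0 0 0 1;0 0 0.05 0 0 0 1;0 0 0.05 0 0 0 1;0 0 0.05 0 0 0 1"
}}

```text
time_s: 27.75
tool_pos: [0.5245, 0.0834, 0.0439]
ee_rot: [3.141, 0.0, 1.891]
ft_force: [-1.9, -0.7, 6.7]
width: 0.0154
gripper_force: 25.3
```

```bash
python3 c.py
```

```text
215 (np.int64(234), np.int64(254)) yaw 1.8908 tz 0.133
```

Emit:
{"name": "carry_out", "arguments": {
  "motion": "0 0 0.05 0 0 0 1;0 0 0.05 0 0 0 1;0 0 0.05 0 0 0 1;0 0 0.05 0 0 0 1;0 0 0.05 0 0 0 1;0 0 0.05 0 0 0 1;0 0 0.05 0 0 0 1;0 0 0.05 0 0 0 1;0 0 0.05 0 0 0 1;0 0 0.05 0 0 0 1"
}}

```text
time_s: 28.8
tool_pos: [0.5245, 0.0833, 0.0439]
ee_rot: [3.141, 0.0, 1.851]
ft_force: [-2.8, -1.6, 6.3]
width: 0.0157
gripper_force: 25.3
```

```bash
python3 c.py
```

```text
214 (np.int64(234), np.int64(254)) yaw 1.8509 tz 0.103
```

Emit:
{"name": "carry_out", "arguments": {
  "motion": "0 0 0.05 0 0 0 1;0 0 0.05 0 0 0 1;0 0 0.05 0 0 0 1;0 0 0.05 0 0 0 1;0 0 0.05 0 0 0 1;0 0 0.05 0 0 0 1;0 0 0.05 0 0 0 1;0 0 0.05 0 0 0 1;0 0 0.05 0 0 0 1;0 0 0.05 0 0 0 1"
}}

```text
time_s: 29.85
tool_pos: [0.5245, 0.0833, 0.0439]
ee_rot: [3.141, 0.0, 1.811]
ft_force: [-2.3, -1.6, 6.3]
width: 0.0153
gripper_force: 25.3
```

```bash
python3 c.py
```

```text
213 (np.int64(234), np.int64(254)) yaw 1.8108 tz 0.095
```

Emit:
{"name": "carry_out", "arguments": {
  "motion": "0 0 0.05 0 0 0 1;0 0 0.05 0 0 0 1;0 0 0.05 0 0 0 1;0 0 0.05 0 0 0 1;0 0 0.05 0 0 0 1;0 0 0.05 0 0 0 1;0 0 0.05 0 0 0 1;0 0 0.05 0 0 0 1;0 0 0.05 0 0 0 1;0 0 0.05 0 0 0 1"
}}

```text
time_s: 30.9
tool_pos: [0.5245, 0.0833, 0.044]
ee_rot: [3.141, 0.0, 1.771]
ft_force: [-2.1, -1.4, 7.4]
width: 0.0157
gripper_force: 25.4
```

```bash
python3 c.py
```

```text
213 (np.int64(234), np.int64(254)) yaw 1.7709 tz 0.1
```

Emit:
{"name": "carry_out", "arguments": {
  "motion": "0 0 0.05 0 0 0 1;0 0 0.05 0 0 0 1;0 0 0.05 0 0 0 1;0 0 0.05 0 0 0 1;0 0 0.05 0 0 0 1;0 0 0.05 0 0 0 1;0 0 0.05 0 0 0 1;0 0 0.05 0 0 0 1;0 0 0.05 0 0 0 1;0 0 0.05 0 0 0 1"
}}

```text
time_s: 31.95
tool_pos: [0.5244, 0.0833, 0.044]
ee_rot: [3.141, 0.0, 1.731]
ft_force: [-2.4, -1.5, 6.4]
width: 0.0156
gripper_force: 25.4
```

```bash
python3 c.py
```

```text
212 (np.int64(234), np.int64(254)) yaw 1.7309 tz 0.089
```

Emit:
{"name": "carry_out", "arguments": {
  "motion": "0 0 0.05 0 0 0 1;0 0 0.05 0 0 0 1;0 0 0.05 0 0 0 1;0 0 0.05 0 0 0 1;0 0 0.05 0 0 0 1;0 0 0.05 0 0 0 1;0 0 0.05 0 0 0 1;0 0 0.05 0 0 0 1;0 0 0 0 0 0 1;0 0 0 0 0 0 1"
}}

```text
time_s: 33.0
tool_pos: [0.5245, 0.0833, 0.044]
ee_rot: [3.141, 0.0, 1.699]
ft_force: [-2.3, -0.3, 7.2]
width: 0.0156
gripper_force: 25.4
```

```bash
python3 c.py; python3 - <<'E'
from h import *
p=ctrl.capture("scene"); b=cv2.cvtColor(p["image"],cv2.COLOR_RGB2HSV)
print(b[246:254,330:350:2,0]); print(b[246:254,330:350:2,1])
E
```

```text
213 (np.int64(234), np.int64(254)) yaw 1.6991 tz 0.084
[[106 106 110 109 111 108 108 107 105 106]
 [107 108 110 111 116 110 116 111 108 108]
 [108 108 105 107 111 110 111 120 111 107]
 [108 107 120  42  15 171 166 145 115 106]
 [108 107 178   9   4   1 179 178 111 107]
 [106 106 177   1   1   0   0   0 109 106]
 [104 107 132 178   0   0   0 179 104 107]
 [105 104 108 109 144 170 178 176 108 106]]
[[ 23  23  26  26  26  24  25  26  24  23]
 [ 22  24  25  23  23  26  22  26  26  24]
 [ 24  24  21  16  15  21  21  20  23  23]
 [ 24  24   9   7   6  13  24  16  20  24]
 [ 23  24  47  29  45  89 122 106  18  25]
 [ 24  26  81 123 156 178 186 162  20  23]
 [ 25  26  14  93 155 177 187 159  24  24]
 [ 24  26  25  21  11  45 102  86  23  23]]
```

White is just entering the window edge, so the clockwise side is done. Back to mid, then counter-clockwise.

Emit:
{"name": "carry_out", "arguments": {
  "motion": "0 0 -0.34 0 0 0 1;0 0 -0.34 0 0 0 1;0 0 -0.34 0 0 0 1;0 0 -0.34 0 0 0 1;0 0 -0.34 0 0 0 1;0 0 -0.34 0 0 0 1;0 0 -0.34 0 0 0 1;0 0 -0.34 0 0 0 1;0 0 -0.34 0 0 0 1;0 0 -0.34 0 0 0 1"
}}

```text
time_s: 34.1
tool_pos: [0.5246, 0.0834, 0.044]
ee_rot: [3.141, 0.0, 1.972]
ft_force: [-1.7, -1.8, 5.6]
width: 0.0152
gripper_force: 25.4
```

Emit:
{"name": "carry_out", "arguments": {
  "motion": "0 0 -0.05 0 0 0 1;0 0 -0.05 0 0 0 1;0 0 -0.05 0 0 0 1;0 0 -0.05 0 0 0 1;0 0 -0.05 0 0 0 1;0 0 -0.05 0 0 0 1;0 0 -0.05 0 0 0 1;0 0 -0.05 0 0 0 1;0 0 -0.05 0 0 0 1;0 0 -0.05 0 0 0 1"
}}

```text
time_s: 35.1
tool_pos: [0.5246, 0.0834, 0.044]
ee_rot: [3.141, 0.0, 2.011]
ft_force: [-1.9, -1.5, 6.6]
width: 0.0157
gripper_force: 25.4
```

```bash
python3 c.py
```

```text
211 (np.int64(234), np.int64(254)) yaw 2.0111 tz -0.109
```

Emit:
{"name": "carry_out", "arguments": {
  "motion": "0 0 -0.05 0 0 0 1;0 0 -0.05 0 0 0 1;0 0 -0.05 0 0 0 1;0 0 -0.05 0 0 0 1;0 0 -0.05 0 0 0 1;0 0 -0.05 0 0 0 1;0 0 -0.05 0 0 0 1;0 0 -0.05 0 0 0 1;0 0 -0.05 0 0 0 1;0 0 -0.05 0 0 0 1"
}}

```text
time_s: 36.15
tool_pos: [0.5246, 0.0834, 0.044]
ee_rot: [3.141, 0.0, 2.051]
ft_force: [-1.8, -1.3, 5.0]
width: 0.0155
gripper_force: 25.4
```

```bash
python3 c.py
```

```text
207 (np.int64(233), np.int64(254)) yaw 2.0512 tz -0.054
```

Emit:
{"name": "carry_out", "arguments": {
  "motion": "0 0 -0.05 0 0 0 1;0 0 -0.05 0 0 0 1;0 0 -0.05 0 0 0 1;0 0 -0.05 0 0 0 1;0 0 -0.05 0 0 0 1;0 0 -0.05 0 0 0 1;0 0 -0.05 0 0 0 1;0 0 -0.05 0 0 0 1;0 0 -0.05 0 0 0 1;0 0 -0.05 0 0 0 1"
}}

```text
time_s: 37.2
tool_pos: [0.5246, 0.0834, 0.044]
ee_rot: [3.141, 0.0, 2.091]
ft_force: [-2.2, -0.9, 6.5]
width: 0.0158
gripper_force: 25.3
```

```bash
python3 c.py
```

```text
206 (np.int64(233), np.int64(254)) yaw 2.0913 tz -0.08
```

Emit:
{"name": "carry_out", "arguments": {
  "motion": "0 0 -0.05 0 0 0 1;0 0 -0.05 0 0 0 1;0 0 -0.05 0 0 0 1;0 0 -0.05 0 0 0 1;0 0 -0.05 0 0 0 1;0 0 -0.05 0 0 0 1;0 0 -0.05 0 0 0 1;0 0 -0.05 0 0 0 1;0 0 -0.05 0 0 0 1;0 0 -0.05 0 0 0 1"
}}

```text
time_s: 38.25
tool_pos: [0.5246, 0.0834, 0.044]
ee_rot: [3.141, 0.0, 2.131]
ft_force: [-2.0, -0.8, 6.6]
width: 0.0155
gripper_force: 25.3
```

```bash
python3 c.py
```

```text
205 (np.int64(233), np.int64(254)) yaw 2.1312 tz -0.09
```

Emit:
{"name": "carry_out", "arguments": {
  "motion": "0 0 -0.05 0 0 0 1;0 0 -0.05 0 0 0 1;0 0 -0.05 0 0 0 1;0 0 -0.05 0 0 0 1;0 0 -0.05 0 0 0 1;0 0 -0.05 0 0 0 1;0 0 -0.05 0 0 0 1;0 0 -0.05 0 0 0 1;0 0 -0.05 0 0 0 1;0 0 -0.05 0 0 0 1"
}}

```text
time_s: 39.3
tool_pos: [0.5247, 0.0834, 0.044]
ee_rot: [3.141, 0.0, 2.171]
ft_force: [-1.4, -0.9, 7.6]
width: 0.0154
gripper_force: 25.4
```

```bash
python3 c.py
```

```text
199 (np.int64(240), np.int64(260)) yaw 2.1711 tz -0.106
```

The pin has dropped: rows 240–260, a 6 px fall, which is fully home. The torque stays at the drag level. I'll stop here, release the wing and back off.

Emit:
{"name": "carry_out", "arguments": {
  "motion": "0 0 0 0 0 0 0.7;0 0 0 0 0 0 0.4;0 0 0 0 0 0 0.35;0 0 0 0 0 0 0.35;0 0 0 0 0 -0.5 0.35;0 0 0 0 0 -0.8 0.35;0 0 0 0 0 -0.8 0.35;0 0 0 0 0 -0.8 0.35;0 0 0 0 0 -0.8 0.35;0 0 0 0 0 -0.8 0.35"
}}

```text
time_s: 40.35
tool_pos: [0.5244, 0.0834, 0.1348]
ee_rot: [3.141, 0.0, 2.171]
ft_force: [0.3, -0.7, 0.1]
width: 0.055
gripper_force: 0.0
```

Emit:
{"name": "carry_out", "arguments": {
  "motion": "0 0 0 0 0 -0.8 0.35;0 0 0 0 0 -0.8 0.35;0 0 0 0 0 -0.5 0.35;0 0 0 0 0 0 0.35;0 0 0 0 0 0 0.35;0 0 0 0 0 0 0.35;0 0 0 0 0 0 0.35;0 0 0 0 0 0 0.35;0 0 0 0 0 0 0.35;0 0 0 0 0 0 0.35"
}}

```text
time_s: 41.35
tool_pos: [0.5245, 0.0834, 0.1753]
ee_rot: [-3.142, -0.0, 2.171]
ft_force: [0.0, -0.2, -0.1]
width: 0.0553
gripper_force: 0.0
```

```bash
python3 c.py; python3 - <<'E'
from h import *
p=ctrl.capture("scene"); b=cv2.cvtColor(p["image"],cv2.COLOR_RGB2HSV)
print(b[248:254,332:348:2,0]); print(b[248:254,332:348:2,1]); s=ctrl.sense(); print(s["time_s"],s["tool_pos"],s["ft_force"])
E
```

```text
197 (np.int64(240), np.int64(260)) yaw 2.1709 tz -0.013
[[106 120 164 146 120 120 120 109]
 [108 170 179 179 176 170 145 115]
 [108 178   0   0   0 179 178 107]
 [108 177   0   1   1   1   0 109]
 [107 130 179   0   0   0   0 107]
 [106 109 110 145 171 178 177 106]]
[[ 24  17  27  18  12  15  17  26]
 [ 25  30 130 114  73  40  16  19]
 [ 25  81 183 178 157 140 106  17]
 [ 24  90 183 188 190 188 161  20]
 [ 26  17  98 157 176 184 158  23]
 [ 25  24  23  14  46  96  84  23]]
41.45 [0.52442619 0.08338139 0.17534004] [ 0.38447149 -0.7551728  -0.07968276]
```

Pin home, the window all red, and the robot clear of everything.

```bash
python3 -c "
from plant import ctrl
print(ctrl.finish_job())"
```

```text
the job is handed in; nothing more can be done
None
```

The job is handed in at 41.5 s: red fills the window and the brass pin is fully home in the red station, about 0.2 rad counter-clockwise of mid-window. An early grip closed above the wing without force or moving it, because the tool stood about 33 mm higher than reported.

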